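# Open a two-catch machine guard and hold its gate wide

## Task

A colleague has to reach into the small machine guard: press the unlock button on the low separate box fully down and let it come up, then squeeze the catch with the two round posts fully together, and only then the catch with the two flat paddles. Then swing the gate (the upright bar is its pull) open past the stiff point of its detent until it stands wide, square to the guard's front or a little more, and finish while still holding it there, because it is sprung and swings back when let go. Leave the cup and the cartons of screws and washers where they are.

Things in the scene. Friction and masses are not known exactly. Their poses are not given: they have to be found in the camera images.
- unlock_top (a point): Top centre of the grey push button, 28 mm in diameter, in a black collar on a low grey box (64x64x30 mm) that stands alone on the worktop, to the right of the guard; the button's top is 48 mm above the worktop; pressed straight down.
- unlock (a joint): Button travel: 0 up, 0.006 m fully down; spring, 1.5 N to start, 5 N fully down; counts as pressed beyond 0.0045 and as up again below 0.0015.
- catch_round_mid (a point): Midway between the two round posts (16 mm in diameter, 33 mm tall) of the first catch, 17 mm below their tops, 146 mm above the worktop, on the header rail above the gate, at the left or right place (it varies, 120 mm apart). x away from the robot, y along the rail (squeeze line), z up. Outer sides 64 mm apart, squeezed 36 mm. Carriages 14 to 20 mm below.
- round_l (a joint): The round post on the catch's +y side: slides inward from 0 (out) to 0.014 m (fully in). Friction of about 5 N holds it wherever it is left; with both posts more than 0.007 in, this catch's pawls are clear of the gate; more than 0.009 counts as squeezed.
- round_r (a joint): The round post on the catch's -y side: same values and friction as round_l. Both have to be squeezed between the fingers at one time.
- catch_flat_mid (a point): Point midway between the two flat paddles of the second catch (each 26 mm wide across the rail, 7 mm thick, 33 mm tall), 17 mm below their tops, 146 mm above the worktop; on the header rail at the place the round one does not have. Same frame, same widths (64 mm out, 36 mm in).
- flat_l (a joint): The flat paddle on the catch's +y side: slides inward from 0 (out) to 0.014 m (fully in). Same friction and values as the round posts.
- flat_r (a joint): The flat paddle on the catch's -y side: same.
- bar_grip (a point): Grip point on the gate's upright round steel pull bar (12 mm in diameter, free from 92 mm to its top at 155 mm above the worktop), 17 mm below the bar's top; 55 mm in front of the gate panel. It moves and turns with the gate.
- hinge (a point): Point on the gate's vertical hinge axis, at the height of bar_grip (138 mm); the hinge is at the gate's left end, seen from the robot. Frame axes as the catches' (x away from the robot through the gate, y along the rail, to the left). With the gate shut the bar is at x = -0.055, y = -0.160 from here.
- gate (a joint): Gate angle: 0 shut, grows as it swings towards the robot (clockwise from above), stop at 1.75 rad. Free end 235 mm from the hinge, top at 92 mm. Locked until both catches are in. Sprung shut (2 N at the bar when wide). Detent resists from 0.7 to 0.95 (about 5 N at the bar), then helps; let go beyond it, the gate swings back to rest at about 1.1. Wide: over 1.4.
- cup: White coffee cup, 71 mm in diameter, 86 mm tall, right of the button box; origin under its centre. Bystander.
- washers: Small open carton of washers, 58x59x46 mm, left of the guard; origin under its centre. Bystander.
- screws: Open carton of screws, 82x75x68 mm, right of the guard; origin under its centre. Bystander.
Mind the look-alikes: they are no part of the job. Leave any blue or purple look-alike of the part that bears unlock_top alone.

How it is judged:
On the way, in this order (a step that is already met when the one before it is completed fails the run):
1. the button is pressed fully down, both catches still out (value of joint unlock above 0.0045 m and value of joint each of round_l, round_r, flat_l, flat_r below 0.004 m), for 0.05 s.
2. the button is up again, both catches still out (value of joint unlock below 0.0015 m and value of joint each of round_l, round_r, flat_l, flat_r below 0.004 m), for 0.05 s.
3. the round-post catch is squeezed between the fingers until both posts are in, the flat one still out (value of joint each of round_l, round_r above 0.009 m and contact force between the fingers and round_l above 0.5 N and contact force between the fingers and round_r above 0.5 N and value of joint each of flat_l, flat_r below 0.004 m), for 0.1 s.
4. then the flat-paddle catch is squeezed between the fingers until both paddles are in, the gate still shut (value of joint each of flat_l, flat_r, round_l, round_r above 0.009 m and contact force between the fingers and flat_l above 0.5 N and contact force between the fingers and flat_r above 0.5 N and value of joint gate below 0.15 rad), for 0.1 s.
5. the gate is swung past its detent (value of joint gate above 1.2 rad), for 0.05 s.
At the end, for the whole second after the job is handed in: The gate stands still more than 1.4 rad open, the fingers pressing on it with more than 0.5 N through the last second, both catches still in by more than 9 mm a side, the button up (value of joint gate above 1.4 rad and velocity of joint gate between -0.1 and 0.1 rad/s and contact force between the fingers and gate above 0.5 N and value of joint each of round_l, round_r, flat_l, flat_r above 0.009 m and value of joint unlock below 0.0015 m); the arm keeps its last pose, push and grip.
It fails at once if the coffee cup is moved more than 20 mm or tipped (distance of cup from where it was at the start of the episode above 0.02 m or angle between cup's own z axis and vertical above 0.35 rad).
It fails at once if the carton of washers is moved more than 20 mm or tipped (distance of washers from where it was at the start of the episode above 0.02 m or angle between washers's own z axis and vertical above 0.35 rad).
It fails at once if the carton of screws is moved more than 20 mm or tipped (distance of screws from where it was at the start of the episode above 0.02 m or angle between screws's own z axis and vertical above 0.35 rad).
It also fails if it takes over 61 s, if anything falls off the work surface, if the arm or the gripper's body presses on something with over 40 N, if the wrist force passes 120 N, or if a joint passes its speed limit or range.

## Robot

A 6-joint arm with a two-finger parallel gripper is mounted at the origin on a cart in front of the work surface, level with it; the furniture and walls round the work are solid. World frame = base frame: x ahead of the robot, y to its left, z up, the work surface at z = 0. Lengths are in m, angles in rad, forces in N, time in s.
With the tool pointing down it reaches from about 0.325 to 0.85 m from the base axis. Payload 4.4 kg.
Tool frame: the origin (TCP) lies at the very end of the fingers, on their centre line; the grasp point (between the pads) lies 19 mm behind it; z points along the fingers, x is the direction in which the jaws open and shut, and the axes are right-handed (so a half turn about z gives the same grasp; the last joint's range is limited). The gripper opens to 94 mm and grips with 3 to 60 N. Pads are 16 mm wide; open, the fingers measure 119 mm over their backs; the gripper's body (75 mm by 177 mm) begins 78 mm behind the grasp point.
Start: joints at [1.05, 0.207, 1.542, -0, 1.393, -0.15], TCP at [0.208, 0.536, 0.205] pointing down, gripper open.
Joint ranges: [-2.73, 2.73], [-0.86, 2.22], [0.23, 2.46], [-1.11, 4.25], [0.08, 2.63], [-2.82, 2.82]. Speed limits (rad/s): [2.79, 2.79, 3.14, 3.14, 3.14, 3.14].

## Interface

Orientations are given as a 3x3 rotation matrix whose columns are the frame's x, y, z axes.
In Python, from workcell import ctrl, eyes, workorder gives the robot as it stands.
- The arm moves only by the tool drive_tool, never from a script. Its argument "motion" is a list that holds one entry, the list of rows, each a list of 6 numbers: the shift along the world's x, y, z in m, then the turn, a rotation vector about the world's x, y, z in degrees. A call has 1 to 5 rows; each row is the pose to reach, as a shift and turn from the pose commanded when the call began; what a row does not reach only later rows make up. A row lasts 1/10 s, in which the tool goes at most 50 mm and 8.59 degrees, less where a joint would pass 70% of its speed; a pose out of reach is approached as far as the arm can. A call with a gripper value outside its range is refused whole. "claw" is the opening, from 0 (shut) to 1 (fully open), set as the call begins (left out, the last holds). The fingers move at their own pace and stop on an object; "grip_force" is the grip in N (left out, the last holds). Time passes only in rows, so rows that repeat a pose let the fingers close. It gives the time, the measured TCP pose, the force and the opening at its end, in the units of the state.
- ctrl.state(): the state, without advancing time (a new reading comes with each control period).
- eyes.snapshot(name): name is "side" or "top" or "wrist"; returns the picture (420x560x3 uint8, red, green, blue); there is no depth.
- eyes.get_calibration(name): a dict with "fx", "fy", "cx", "cy" (pixels), "position" and "attitude" of the camera in the world. Camera axes: x right, y down, z forward; pixel columns grow to the right and rows downward; lengths in m; the calibration is good to about 2 mm. A picture is of the moment at which its call begins: read the wrist's pose just before it. get_calibration takes no time and is no camera call; for the wrist camera it gives the pose at the moment of the call.
- workorder.sign_off(): hands the job in, once; it reports no verdict.
The state is a dict: "time": time; "joint_positions": joint angles; "dq": joint speeds; "joint_efforts": joint torques, N m; "position": TCP position; "orientation": TCP orientation; "wrist_force": force on the tool from outside, world axes, zero at the start; "torque": the same for the moment, N m; "finger_gap": finger opening in m.
Only numpy, scipy, OpenCV 4.12 (cv2) and the standard library are available. Lean on these libraries where they do the work, as an engineer would, in place of code of your own. Each camera call takes 0.05 s, during which the arm holds its last target.

## Working session

There is one attempt and no reset: what is moved stays moved. The work goes in short steps, Python scripts to look and compute and a tool call to move; the robot and the scene stay as the last step left them, time stands still between calls to the robot, and variables do not carry over. Pictures are saved under pics/ and viewed, and the job is handed in when it is done.

Besides the shell and the picture viewer there is one more tool, called after ">>>" as name(argument=value, ...), one argument or row to a line, values as JSON. drive_tool: Moves the arm, as the interface text tells. Its arguments: {"type":"object","properties":{"motion":{"type":"array","items":{"type":"array","items":{"type":"array","items":{"type":"number"}}}},"claw":{"type":"number"},"grip_force":{"type":"number"}},"required":["motion"]}

```bash
mkdir -p pics; cat > h.py <<'E'
import numpy as np, cv2
from workcell import ctrl, eyes, workorder
def snap(n,f):
    c=eyes.get_calibration(n); im=eyes.snapshot(n); cv2.imwrite('pics/'+f,im[:,:,::-1]); np.save('pics/'+f+'.npy',im)
    return im,c
def ray(c,u,v):
    R=np.array(c['attitude']); d=R@np.array([(u-c['cx'])/c['fx'],(v-c['cy'])/c['fy'],1]); return np.array(c['position']),d
def onz(c,u,v,z):
    p,d=ray(c,u,v); return p+d*(z-p[2])/d[2]
def proj(c,P):
    q=np.array(c['attitude']).T@(np.array(P)-c['position']); return c['fx']*q[0]/q[2]+c['cx'],c['fy']*q[1]/q[2]+c['cy']
E
python3 - <<'E'
from h import *
import pickle
s=ctrl.state(); print(s)
for n in ['top','side','wrist']:
    im,c=snap(n,n+'0.png'); pickle.dump(c,open('pics/%s0.pkl'%n,'wb')); print(n,c)
E
```

```text
{'time': 0.0, 'joint_positions': array([ 1.05051689e+00,  2.07407115e-01,  1.54294208e+00,  2.02712939e-05,
        1.39351608e+00, -1.50493034e-01]), 'dq': array([-3.10086347e-04,  2.18265038e-03, -4.48521383e-04,  1.27372612e-05,
        9.99859016e-04,  1.17217401e-03]), 'joint_efforts': array([ 1.52229091e-03, -3.70874977e+01, -2.81419015e+01,  7.00539001e-02,
        3.60104092e-02, -1.51829868e-04]), 'position': array([0.2074072 , 0.53542115, 0.20430378]), 'orientation': array([[ 3.61418350e-01,  9.32403057e-01, -1.14708712e-03],
       [ 9.32401062e-01, -3.61419991e-01, -1.96199342e-03],
       [-2.24394888e-03, -3.60444821e-04, -9.99997417e-01]]), 'wrist_force': array([ 0.25150269, -0.35736311, -0.32842429]), 'torque': array([ 0.04184693, -0.03102735, -0.05262875]), 'finger_gap': 0.09379739241491636}
top {'fx': 465.90109243234247, 'fy': 465.90109243234247, 'cx': 280.7439026766946, 'cy': 206.93347343512687, 'position': array([0.26290514, 0.04445104, 1.32485489]), 'attitude': array([[ 0.06171838, -0.9755758 ,  0.2108144 ],
       [-0.99808806, -0.05962193,  0.01629236],
       [-0.00332527, -0.21141687, -0.97739033]])}
side {'fx': 461.6067350499996, 'fy': 461.6067350499996, 'cx': 269.9413998025065, 'cy': 211.0464541473346, 'position': array([ 0.35518023, -1.18321755,  0.7226159 ]), 'attitude': array([[ 0.99383201, -0.03105143,  0.10646002],
       [-0.10938421, -0.43246036,  0.89499337],
       [ 0.01824891, -0.90111811, -0.43318949]])}
wrist {'fx': 360.2178180644998, 'fy': 360.2178180644998, 'cx': 275.42801060113544, 'cy': 208.18245432035016, 'position': array([0.13676808, 0.56346256, 0.38361313]), 'attitude': array([[ 0.3612153 ,  0.90018663,  0.24328488],
       [ 0.93248148, -0.3483286 , -0.095632  ],
       [-0.00134357,  0.26140238, -0.96522898]])}
```

View pics/top0.png

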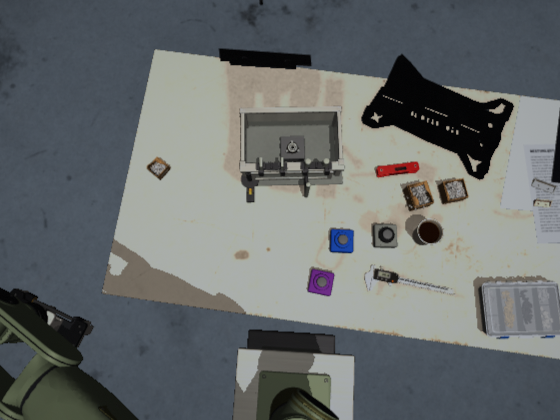

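View pics/side0.png

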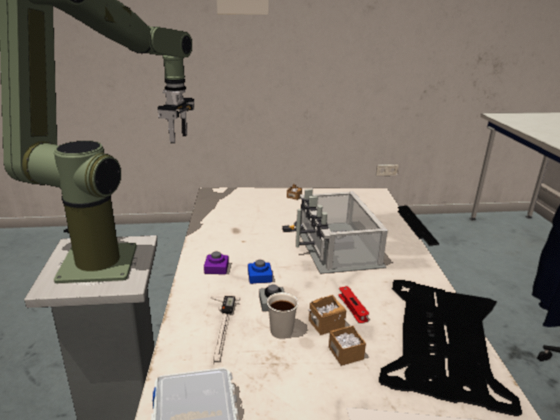

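View pics/wrist0.png

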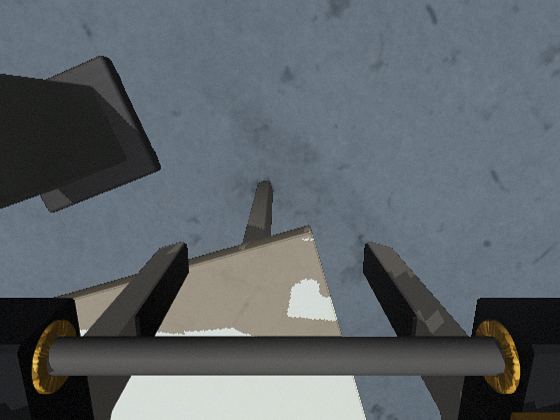

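```bash
python3 - <<'E'
import cv2,numpy as np
im=cv2.imread('pics/top0.png')
a=cv2.resize(im[95:210,230:355],None,fx=6,fy=6,interpolation=cv2.INTER_CUBIC)[:600]
cv2.imwrite('pics/t_g.png',a)
b=cv2.resize(im[210:300,300:450],None,fx=5,fy=5,interpolation=cv2.INTER_CUBIC)
cv2.imwrite('pics/t_b.png',b)
im=cv2.imread('pics/side0.png')
cv2.imwrite('pics/s_g.png',cv2.resize(im[180:310,240:400],None,fx=4.5,fy=4.5,interpolation=cv2.INTER_CUBIC))
E
```

```text
(no output)
```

View pics/t_g.png

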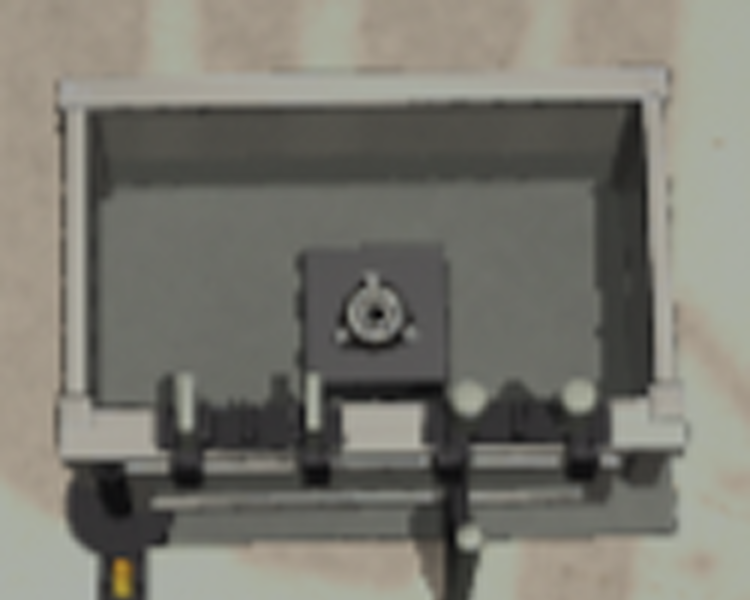

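View pics/t_b.png

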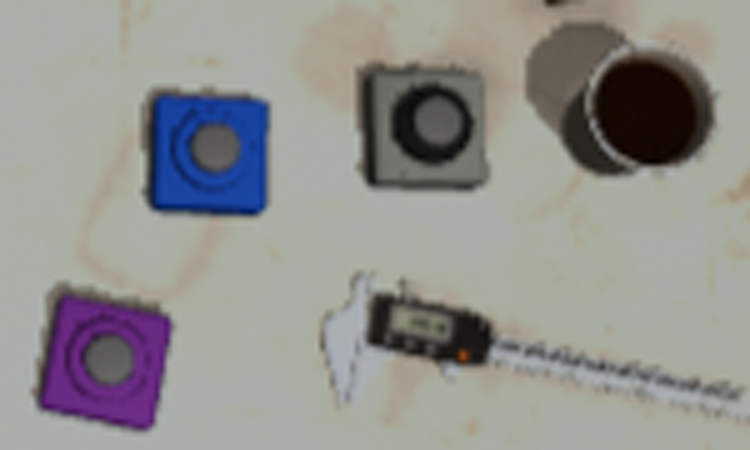

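View pics/s_g.png

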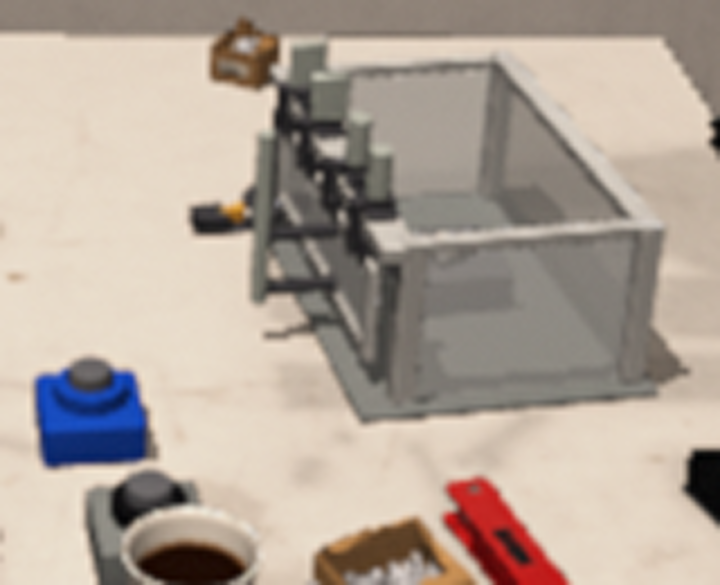

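```bash
python3 - <<'E'
from h import *
import pickle
c=pickle.load(open('pics/top0.pkl','rb'));s=pickle.load(open('pics/side0.pkl','rb'))
for n,u,v,z in [('btn',300+436/5,210+120/5,.048),('fl',230+186/6,95+402/6,.163),('fr',230+313/6,95+402/6,.163),('rl',230+468/6,95+397/6,.163),('rr',230+578/6,95+396/6,.163),('bar',230+468/6,95+537/6,.155),('railL',230+65/6,95+460/6,.13),('railR',230+683/6,95+450/6,.13),('tool',250,200,.0),('cup',430,231,.086),('purp',320.5,281,.048),('blue',343,239.5,.048)]:
    P=onz(c,u,v,z); print(n,P.round(4), 'side px',np.round(proj(s,P),1))
E
```

```text
btn [ 0.4798 -0.233   0.048 ] side px [273.  288.2]
fl [0.63   0.1226 0.163 ] side px [308.4 188.9]
fr [0.6333 0.0675 0.163 ] side px [312.9 196. ]
rl [6.396e-01 4.000e-04 1.630e-01] side px [319.5 205.3]
rr [ 0.643  -0.0472  0.163 ] side px [324.2 212.5]
bar [ 0.579 -0.003  0.155] side px [298.8 209. ]
railL [0.6102 0.1766 0.13  ] side px [298.8 192. ]
railR [ 0.6315 -0.0974  0.13  ] side px [323.2 231.6]
tool [0.5639 0.1574 0.    ] side px [284.2 230.6]
cup [ 0.4885 -0.3394  0.086 ] side px [282.6 301.4]
purp [ 0.3399 -0.0545  0.048 ] side px [216.4 253.7]
blue [ 0.457  -0.1115  0.048 ] side px [259.6 262.7]
```

>>> drive_tool(
  motion=[
    [[0.016, -0.047, 0, 0, 0, 6], [0.032, -0.094, 0, 0, 0, 12], [0.048, -0.141, 0, 0, 0, 18], [0.064, -0.188, 0, 0, 0, 24], [0.08, -0.235, 0, 0, 0, 25.4]],
  ],
  claw=0,
  grip_force=20,
)

```text
time: 0.65
position: [0.2878, 0.2993, 0.2051]
orientation: [[-0.077, 0.997, 0.0], [0.997, 0.077, -0.0], [-0.0, 0.0, -1.0]]
wrist_force: [1.2, 0.3, 0.6]
finger_gap: 0.0569
```

>>> drive_tool(
  motion=[
    [[0.016, -0.047, 0, 0, 0, 0], [0.032, -0.094, 0, 0, 0, 0], [0.048, -0.141, 0, 0, 0, 0], [0.064, -0.188, 0, 0, 0, 0], [0.08, -0.235, 0, 0, 0, 0]],
  ],
)

```text
time: 1.15
position: [0.3679, 0.0643, 0.2055]
orientation: [[-0.074, 0.997, 0.001], [0.997, 0.074, 0.0], [0.0, 0.001, -1.0]]
wrist_force: [1.3, -0.0, -0.3]
finger_gap: 0.0177
```

>>> drive_tool(
  motion=[
    [[0.02, -0.047, 0, 0, 0, 0], [0.04, -0.094, 0, 0, 0, 0], [0.06, -0.141, 0, 0, 0, 0], [0.08, -0.188, 0, 0, 0, 0], [0.1, -0.235, 0, 0, 0, 0]],
  ],
)

```text
time: 1.65
position: [0.4659, -0.166, 0.2052]
orientation: [[-0.073, 0.997, -0.0], [0.997, 0.073, 0.0], [0.0, -0.0, -1.0]]
wrist_force: [1.0, 0.3, 1.0]
finger_gap: 0.0004
```

>>> drive_tool(
  motion=[
    [[0.006, -0.031, 0, 0, 0, 0], [0.012, -0.062, -0.01, 0, 0, 0], [0.012, -0.062, -0.05, 0, 0, 0], [0.012, -0.062, -0.09, 0, 0, 0], [0.012, -0.062, -0.09, 0, 0, 0]],
  ],
)

```text
time: 2.15
position: [0.4728, -0.223, 0.1092]
orientation: [[-0.073, 0.997, -0.011], [0.997, 0.073, 0.008], [0.009, -0.011, -1.0]]
wrist_force: [-0.3, 0.8, -0.6]
finger_gap: 0.0004
```

```bash
python3 - <<'E'
from h import *
im,c=snap('wrist','w1.png'); print(ctrl.state()['position'], proj(c,[.4798,-.233,.048]))
s,c=snap('side','s1.png'); cv2.imwrite('pics/s1c.png',cv2.resize(s[200:330,200:360,::-1],None,fx=4.5,fy=4.5))
E
```

```text
[ 0.47505756 -0.22422525  0.11247419] (np.float64(259.32508921104585), np.float64(232.43896015567742))
```

View pics/w1.png

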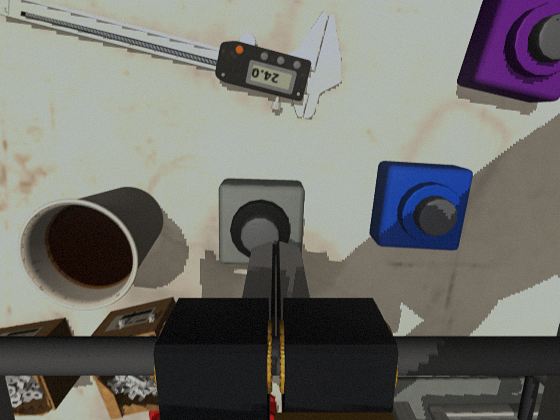

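View pics/s1c.png

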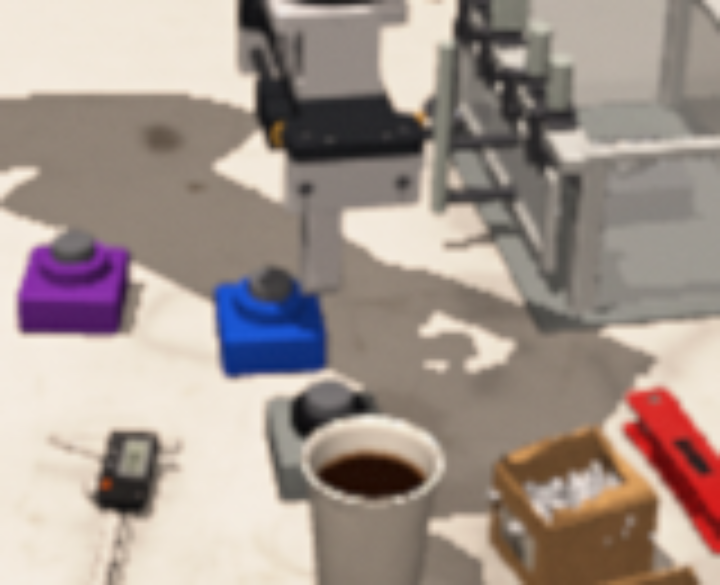

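```bash
python3 - <<'E'
from h import *
s=ctrl.state(); print(s['time'],s['position'],s['wrist_force'])
E
```

```text
2.25 [ 0.47716889 -0.225474    0.11509414] [0.06812143 0.94452672 0.3108572 ]
```

>>> drive_tool(
  motion=[
    [[0, -0.002, -0.03, 0, 0, 0], [0, -0.002, -0.056, 0, 0, 0], [0, -0.002, -0.058, 0, 0, 0], [0, -0.002, -0.058, 0, 0, 0]],
  ],
)

```text
time: 2.65
position: [0.4789, -0.2284, 0.0593]
orientation: [[-0.074, 0.997, 0.002], [0.997, 0.074, -0.001], [-0.002, 0.002, -1.0]]
wrist_force: [-0.7, 0.6, 0.8]
finger_gap: 0.0005
```

>>> drive_tool(
  motion=[
    [[0, -0.004, -0.004, 0, 0, 0], [0, -0.004, -0.01, 0, 0, 0], [0, -0.004, -0.013, 0, 0, 0], [0, -0.004, -0.0155, 0, 0, 0], [0, -0.004, -0.0155, 0, 0, 0]],
  ],
)

```text
time: 3.15
position: [0.48, -0.2338, 0.046]
orientation: [[-0.074, 0.997, 0.004], [0.997, 0.074, -0.003], [-0.004, 0.004, -1.0]]
wrist_force: [-3.7, 0.8, 18.1]
finger_gap: 0.0003
```

>>> drive_tool(
  motion=[
    [[0, 0, 0, 0, 0, 0]],
  ],
)

```text
time: 3.25
position: [0.48, -0.2338, 0.046]
orientation: [[-0.074, 0.997, 0.004], [0.997, 0.074, -0.004], [-0.004, 0.004, -1.0]]
wrist_force: [-2.6, 0.2, 18.5]
finger_gap: 0.0005
```

```bash
python3 - <<'E'
from h import *
im,c=snap('wrist','w2.png'); 
cv2.imwrite('pics/w2c.png',cv2.resize(im[150:330,180:360,::-1],None,fx=3.3,fy=3.3))
s,c=snap('side','s2.png'); cv2.imwrite('pics/s2c.png',cv2.resize(s[240:330,230:330,::-1],None,fx=6,fy=6))
s=ctrl.state(); print(s['position'],s['wrist_force'])
E
```

```text
[ 0.47996226 -0.23379658  0.04601642] [-2.52821138  1.98192465 17.40780307]
```

View pics/w2c.png

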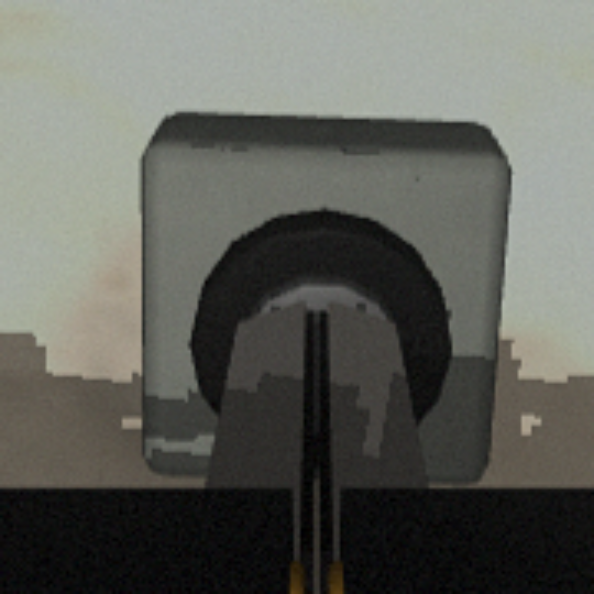

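View pics/s2c.png

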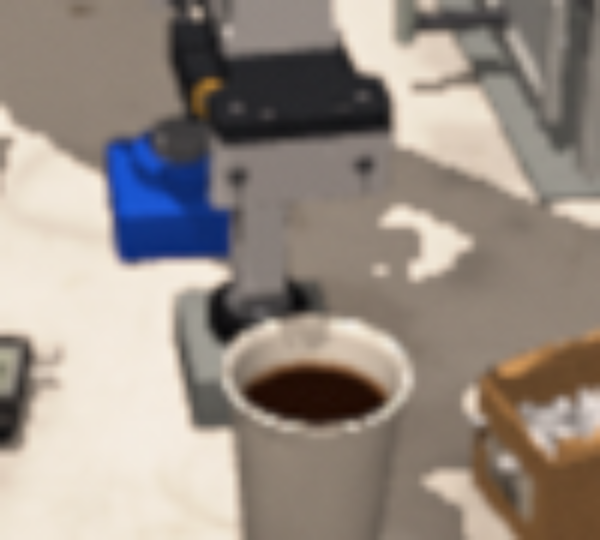

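```bash
python3 - <<'E'
from h import *
c=eyes.get_calibration('wrist')
for z in (.048,.046,.042,.04,.036): print(z,proj(c,[.4658,-.233,z]),proj(c,[.4598,-.233,z]))
for x,y in ((.4478,-.233),(.4478,-.265),(.4478,-.201)): print('box',proj(c,[x,y,.03]))
print(proj(c,ctrl.state()['position']))
a=np.load('pics/w2.png.npy'); 
for r in range(205,250): print(r,a[r,276],end=' ')
E
```

```text
0.048 (np.float64(278.43865679132455), np.float64(233.9784545904268)) (np.float64(279.3249157406711), np.float64(223.0032269220367))
0.046 (np.float64(278.41941101572525), np.float64(232.70318565845008)) (np.float64(279.2963933364414), np.float64(221.82999402676228))
0.042 (np.float64(278.3820733577647), np.float64(230.22910738895064)) (np.float64(279.2410728260158), np.float64(219.5544550472336))
0.04 (np.float64(278.3639586427498), np.float64(229.02878510778902)) (np.float64(279.2142403194304), np.float64(218.45073394661944))
0.036 (np.float64(278.328783681775), np.float64(226.6980120670678)) (np.float64(279.1621498491143), np.float64(216.30805856719033))
box (np.float64(280.7448359969538), np.float64(192.5232413713682))
box (np.float64(223.05502748261614), np.float64(188.3137286492448))
box (np.float64(338.1260554168434), np.float64(196.71023694960704))
(np.float64(274.9228187464555), np.float64(257.5649382687333))
205 [111 115 105] 206 [118 119 114] 207 [110 111 106] 208 [114 116 108] 209 [114 115 106] 210 [116 117 107] 211 [115 117 109] 212 [116 115 108] 213 [93 97 89] 214 [20 16 16] 215 [22 19 20] 216 [18 17 18] 217 [24 25 23] 218 [20 22 19] 219 [27 28 25] 220 [36 35 34] 221 [32 32 32] 222 [21 25 23] 223 [26 26 27] 224 [23 24 22] 225 [24 26 24] 226 [28 27 26] 227 [28 27 27] 228 [23 26 24] 229 [27 25 26] 230 [19 13 19] 231 [26 24 24] 232 [27 26 23] 233 [29 30 29] 234 [43 42 40] 235 [52 47 50] 236 [72 75 72] 237 [106 108 106] 238 [94 95 92] 239 [94 94 93] 240 [91 91 88] 241 [89 91 87] 242 [87 85 85] 243 [86 85 86] 244 [59 58 57] 245 [45 46 45] 246 [46 47 44] 247 [40 41 41] 248 [32 29 29] 249 [32 29 28]
```

>>> drive_tool(
  motion=[
    [[0, 0, -0.003, 0, 0, 0], [0, 0, -0.003, 0, 0, 0], [0, 0, -0.003, 0, 0, 0]],
  ],
)

```text
time: 3.65
position: [0.4801, -0.2339, 0.0456]
orientation: [[-0.074, 0.997, 0.004], [0.997, 0.074, -0.004], [-0.004, 0.003, -1.0]]
wrist_force: [-9.1, 4.8, 33.4]
finger_gap: 0.0003
```

```bash
python3 - <<'E'
from h import *
s=ctrl.state(); print(s['time'],s['position'],s['wrist_force'],s['torque'])
a=cv2.imread('pics/w1.png'); cv2.imwrite('pics/w1c.png',cv2.resize(a[160:280,200:330],None,fx=5,fy=5,interpolation=cv2.INTER_CUBIC))
E
```

```text
3.65 [ 0.48008058 -0.2338533   0.04562706] [-9.09010708  4.81899772 33.38738684] [0.94685928 1.74885218 0.04702336]
```

View pics/w1c.png

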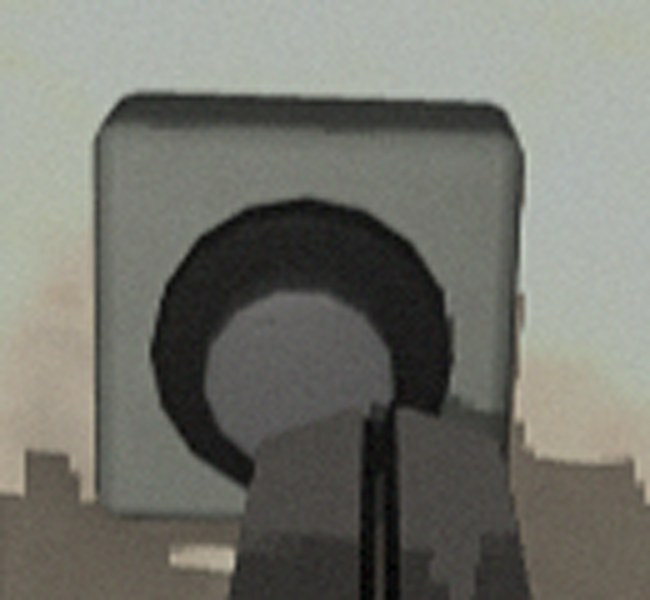

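>>> drive_tool(
  motion=[
    [[0, 0, 0.005, 0, 0, 0], [0, 0, 0.005, 0, 0, 0], [0, 0, 0.005, 0, 0, 0]],
  ],
)

```text
time: 3.95
position: [0.4799, -0.2337, 0.0462]
orientation: [[-0.073, 0.997, 0.005], [0.997, 0.073, -0.004], [-0.004, 0.004, -1.0]]
wrist_force: [0.7, -1.7, 10.4]
finger_gap: 0.0007
```

>>> drive_tool(
  motion=[
    [[0, 0, 0.002, 0, 0, 0], [0, 0, 0.002, 0, 0, 0]],
  ],
)

```text
time: 4.15
position: [0.4793, -0.2332, 0.0472]
orientation: [[-0.073, 0.997, 0.003], [0.997, 0.073, -0.003], [-0.003, 0.003, -1.0]]
wrist_force: [2.7, -2.0, 4.7]
finger_gap: 0.0005
```

>>> drive_tool(
  motion=[
    [[0, 0, 0.002, 0, 0, 0], [0, 0, 0.002, 0, 0, 0]],
  ],
)

```text
time: 4.35
position: [0.4781, -0.2322, 0.0482]
orientation: [[-0.073, 0.997, 0.001], [0.997, 0.073, -0.0], [-0.001, 0.001, -1.0]]
wrist_force: [2.2, -1.3, 3.2]
finger_gap: 0.0006
```

>>> drive_tool(
  motion=[
    [[0, 0, 0.002, 0, 0, 0], [0, 0, 0.002, 0, 0, 0]],
  ],
)

```text
time: 4.55
position: [0.4774, -0.2315, 0.0497]
orientation: [[-0.074, 0.997, -0.001], [0.997, 0.074, 0.001], [0.001, -0.001, -1.0]]
wrist_force: [2.3, -2.1, 1.7]
finger_gap: 0.0004
```

>>> drive_tool(
  motion=[
    [[0, 0, 0.003, 0, 0, 0], [0, 0, 0.003, 0, 0, 0]],
  ],
)

```text
time: 4.75
position: [0.4765, -0.2309, 0.0522]
orientation: [[-0.074, 0.997, -0.003], [0.997, 0.074, 0.002], [0.002, -0.002, -1.0]]
wrist_force: [1.2, 0.8, 0.6]
finger_gap: 0.0003
```

>>> drive_tool(
  motion=[
    [[0, 0, 0, 0, 0, 0], [0, 0, 0, 0, 0, 0], [0, 0, 0, 0, 0, 0], [0, 0, 0, 0, 0, 0]],
  ],
)

```text
time: 5.15
position: [0.4773, -0.2316, 0.0525]
orientation: [[-0.073, 0.997, -0.001], [0.997, 0.073, 0.001], [0.001, -0.001, -1.0]]
wrist_force: [-0.0, 0.5, -0.6]
finger_gap: 0.0005
```

```bash
python3 - <<'E'
from h import *
im,c=snap('side','s3.png'); cv2.imwrite('pics/s3c.png',cv2.resize(im[265:325,240:310,::-1],None,fx=8,fy=8,interpolation=cv2.INTER_CUBIC))
p=ctrl.state()['position'];print(p,proj(c,p),ctrl.state()['wrist_force'],proj(c,[.4798,-.233,.048]))
E
```

```text
[ 0.47745805 -0.2317298   0.05258865] (np.float64(272.0273507928319), np.float64(286.39101754748714)) [0.51590213 0.09293924 0.18302174] (np.float64(272.9768622790643), np.float64(288.16083370892954))
```

View pics/s3c.png

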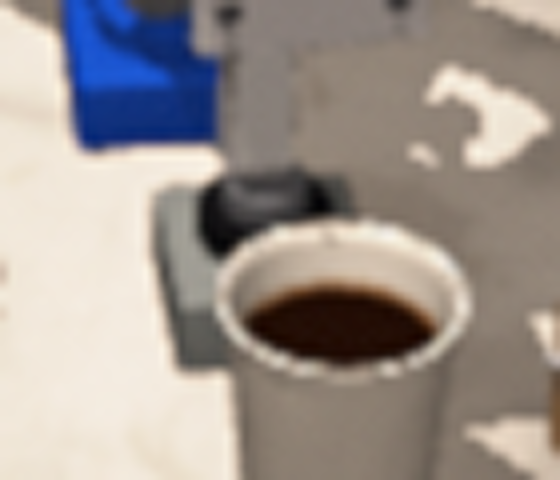

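>>> drive_tool(
  motion=[
    [[0, 0.015, 0.02, 0, 0, 0], [-0.001, 0.035, 0.02, 0, 0, 0], [-0.001, 0.035, 0.02, 0, 0, 0], [-0.001, 0.035, 0.02, 0, 0, 0], [-0.001, 0.035, 0.015, 0, 0, 0]],
  ],
  claw=0.64,
)

```text
time: 5.7
position: [0.4772, -0.1979, 0.0681]
orientation: [[-0.073, 0.997, 0.001], [0.997, 0.073, -0.001], [-0.001, 0.001, -1.0]]
wrist_force: [0.3, -0.2, -0.2]
finger_gap: 0.0371
```

>>> drive_tool(
  motion=[
    [[0, 0, 0, 0, 0, 0], [0, 0, 0, 0, 0, 0], [0, 0, 0, 0, 0, 0], [0, 0, 0, 0, 0, 0]],
  ],
)

```text
time: 6.1
position: [0.4767, -0.1972, 0.0679]
orientation: [[-0.073, 0.997, -0.0], [0.997, 0.073, -0.0], [-0.0, -0.0, -1.0]]
wrist_force: [0.0, -0.0, 0.8]
finger_gap: 0.06
```

```bash
python3 - <<'E'
from h import *
im,c=snap('wrist','w4.png'); cv2.imwrite('pics/w4c.png',cv2.resize(im[120:330,130:410,::-1],None,fx=2.8,fy=2.8,interpolation=cv2.INTER_CUBIC))
s=ctrl.state();p=s['position'];X=s['orientation'][:,0]
print(p,s['finger_gap'],p-X*(s['finger_gap']/2+.00625),proj(c,p),proj(c,p-X*(s['finger_gap']/2+.00625)),proj(c,[.4798,-.233,.048]))
E
```

```text
[ 0.47676709 -0.19711219  0.06796702] 0.05981090128298137 [ 0.47941537 -0.23317053  0.06797062] (np.float64(275.01554975071514), np.float64(257.6569226633116)) (np.float64(207.44640741901907), np.float64(257.67462702523005)) (np.float64(213.8686127329865), np.float64(244.9176090102775))
```

View pics/w4c.png

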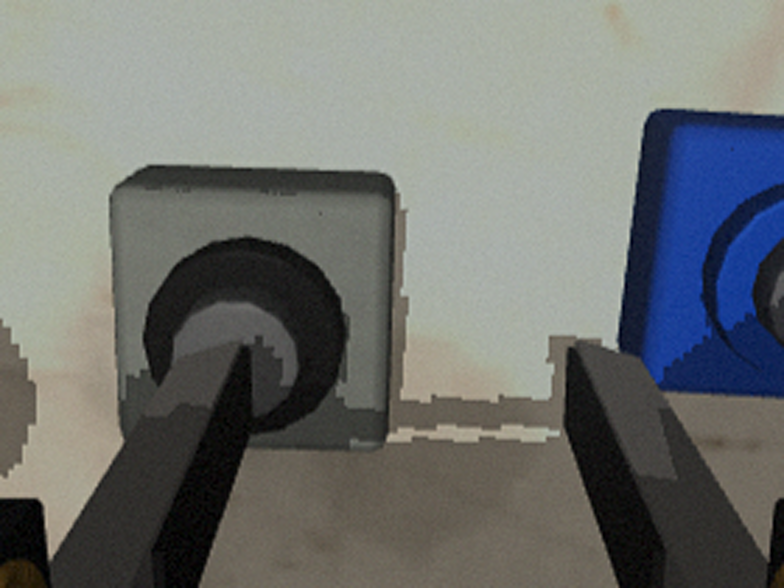

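>>> drive_tool(
  motion=[
    [[0, 0, -0.01, 0, 0, 0], [0, 0, -0.017, 0, 0, 0], [0, 0, -0.02, 0, 0, 0], [0, 0, -0.022, 0, 0, 0], [0, 0, -0.022, 0, 0, 0]],
  ],
)

```text
time: 6.65
position: [0.4768, -0.1969, 0.0463]
orientation: [[-0.074, 0.997, -0.0], [0.997, 0.074, 0.0], [0.0, -0.0, -1.0]]
wrist_force: [-0.6, 1.0, 5.1]
finger_gap: 0.0604
```

>>> drive_tool(
  motion=[
    [[0, 0, -0.003, 0, 0, 0], [0, 0, -0.003, 0, 0, 0], [0, 0, -0.003, 0, 0, 0]],
  ],
)

```text
time: 6.95
position: [0.477, -0.1971, 0.0458]
orientation: [[-0.074, 0.997, -0.0], [0.997, 0.074, -0.0], [-0.0, -0.0, -1.0]]
wrist_force: [-6.8, 3.9, 20.0]
finger_gap: 0.0599
```

>>> drive_tool(
  motion=[
    [[0, 0, -0.003, 0, 0, 0], [0, 0, -0.003, 0, 0, 0], [0, 0, -0.003, 0, 0, 0]],
  ],
)

```text
time: 7.25
position: [0.4771, -0.1971, 0.0453]
orientation: [[-0.074, 0.997, -0.001], [0.997, 0.074, -0.001], [-0.001, -0.001, -1.0]]
wrist_force: [-12.0, 8.8, 36.5]
finger_gap: 0.0598
```

>>> drive_tool(
  motion=[
    [[0, 0, 0.03, 0, 0, 0], [0, 0, 0.07, 0, 0, 0], [0, 0, 0.12, 0, 0, 0], [0.01, 0.01, 0.17, 0, 0, 0], [0.03, 0.03, 0.19, 0, 0, 0]],
  ],
  claw=0.9,
)

```text
time: 7.75
position: [0.5083, -0.1686, 0.2351]
orientation: [[-0.071, 0.997, 0.006], [0.997, 0.071, -0.004], [-0.005, 0.006, -1.0]]
wrist_force: [1.4, -0.2, 0.2]
finger_gap: 0.0847
```

>>> drive_tool(
  motion=[
    [[0.03, 0.04, 0, 0, 0, 0], [0.06, 0.08, 0, 0, 0, 0], [0.09, 0.11, 0, 0, 0, 0], [0.12, 0.14, 0, 0, 0, 0], [0.12, 0.14, 0, 0, 0, 0]],
  ],
)

```text
time: 8.25
position: [0.6286, -0.0228, 0.2285]
orientation: [[-0.079, 0.997, -0.001], [0.997, 0.079, 0.002], [0.002, -0.0, -1.0]]
wrist_force: [-0.1, -0.6, -0.0]
finger_gap: 0.0848
```

>>> drive_tool(
  motion=[
    [[0, 0, 0, 0, 0, 0], [0, 0, 0, 0, 0, 0], [0, 0, 0, 0, 0, 0]],
  ],
)

```text
time: 8.55
position: [0.6259, -0.0281, 0.2299]
orientation: [[-0.072, 0.997, -0.001], [0.997, 0.072, -0.0], [-0.0, -0.001, -1.0]]
wrist_force: [-0.1, 0.0, 0.3]
finger_gap: 0.0846
```

```bash
python3 - <<'E'
from h import *
im,c=snap('wrist','w5.png')
s=ctrl.state();p=s['position']
print(s['time'],p,s['orientation'].round(3).tolist(),s['finger_gap'],proj(c,p))
for n,P in dict(fl=(.63,.1226,.163),fr=(.6333,.0675,.163),rl=(.6396,.0004,.163),rr=(.643,-.0472,.163),bar=(.579,-.003,.155)).items(): print(n,np.round(proj(c,P),1))
snap('top','t5.png')
E
```

```text
8.6 [ 0.62600266 -0.02805598  0.23006584] [[-0.072, 0.997, -0.0], [0.997, 0.072, -0.0], [-0.0, -0.0, -1.0]] 0.08441379364239242 (np.float64(274.92351365926777), np.float64(257.8487845582518))
fl [481.6 240.3]
fr [405.7 239.5]
rl [312.7 241.4]
rr [247.  241.3]
bar [315.3 156.2]
```

View pics/w5.png

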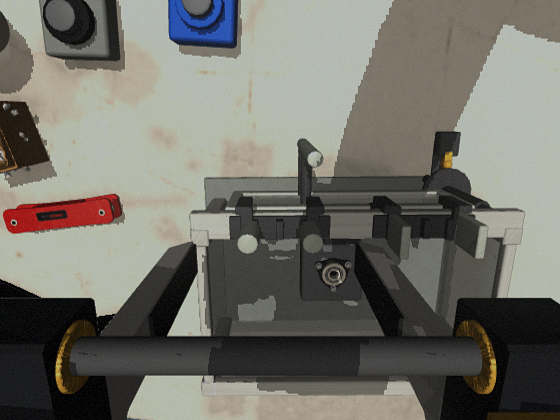

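>>> drive_tool(
  motion=[
    [[0.016, 0.005, 0, 0, 0, 0], [0.016, 0.005, -0.02, 0, 0, 0], [0.016, 0.005, -0.05, 0, 0, 0], [0.016, 0.005, -0.05, 0, 0, 0]],
  ],
)

```text
time: 9.05
position: [0.6391, -0.0221, 0.1753]
orientation: [[-0.072, 0.997, -0.009], [0.997, 0.072, 0.001], [0.002, -0.009, -1.0]]
wrist_force: [-0.4, -0.3, -0.6]
finger_gap: 0.0848
```

```bash
python3 - <<'E'
from h import *
im,c=snap('wrist','w6.png'); 
s=ctrl.state();p=s['position']
print(s['time'],p,s['finger_gap'],proj(c,p))
for n,P in dict(rl=(.6396,.0004,.163),rr=(.643,-.0472,.163),bar=(.579,-.003,.155)).items(): print(n,np.round(proj(c,P),1))
im,c=snap('side','s6.png');cv2.imwrite('pics/s6c.png',cv2.resize(im[140:280,240:400,::-1],None,fx=4.2,fy=4.2,interpolation=cv2.INTER_CUBIC))
print(proj(c,p))
E
```

```text
9.1 [ 0.64050398 -0.02224957  0.17765609] 0.08435175435116542 (np.float64(274.46517618354335), np.float64(261.75100780586354))
rl [314.2 252.7]
rr [230.4 252.7]
bar [317.5 143.8]
(np.float64(321.7866154469486), np.float64(204.0245431759258))
```

View pics/w6.png

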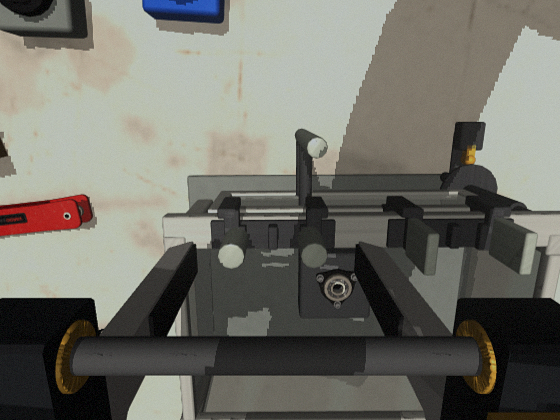

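View pics/s6c.png

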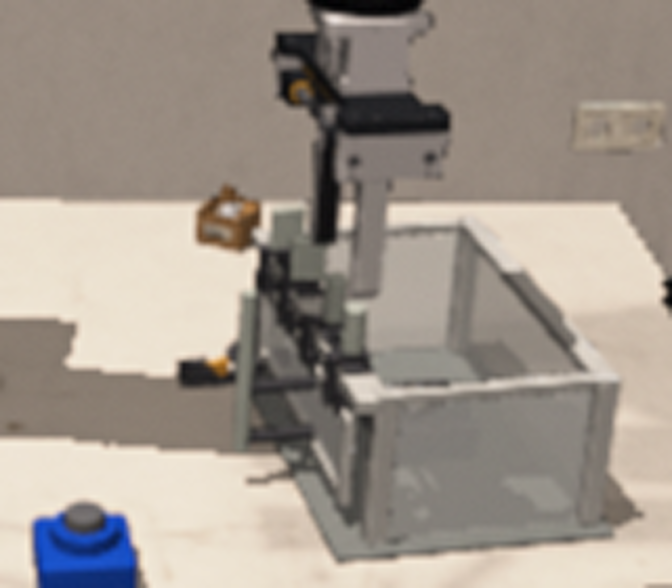

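>>> drive_tool(
  motion=[
    [[0.001, -0.001, -0.012, 0, 0, 0], [0.001, -0.001, -0.024, 0, 0, 0], [0.001, -0.001, -0.035, 0, 0, 0], [0.001, -0.001, -0.035, 0, 0, 0], [0.001, -0.001, -0.035, 0, 0, 0]],
  ],
)

```text
time: 9.65
position: [0.6433, -0.0228, 0.1443]
orientation: [[-0.074, 0.997, -0.001], [0.997, 0.074, 0.0], [0.0, -0.001, -1.0]]
wrist_force: [0.4, -0.1, 0.6]
finger_gap: 0.0847
```

>>> drive_tool(
  motion=[
    [[0, 0, 0, 0, 0, 0], [0, 0, 0, 0, 0, 0], [0, 0, 0, 0, 0, 0], [0, 0, 0, 0, 0, 0], [0, 0, 0, 0, 0, 0]],
  ],
  claw=0.3,
  grip_force=30,
)

```text
time: 10.15
position: [0.6441, -0.0229, 0.1456]
orientation: [[-0.073, 0.997, 0.001], [0.997, 0.073, 0.0], [-0.0, 0.001, -1.0]]
wrist_force: [-0.8, 0.0, 2.5]
finger_gap: 0.048
```

>>> drive_tool(
  motion=[
    [[0, 0, 0, 0, 0, 0], [0, 0, 0, 0, 0, 0], [0, 0, 0, 0, 0, 0], [0, 0, 0, 0, 0, 0], [0, 0, 0, 0, 0, 0]],
  ],
)

```text
time: 10.65
position: [0.6442, -0.0235, 0.1461]
orientation: [[-0.073, 0.997, 0.001], [0.997, 0.073, -0.001], [-0.001, 0.001, -1.0]]
wrist_force: [-0.3, -2.1, 4.9]
finger_gap: 0.0336
```

```bash
python3 - <<'E'
from h import *
print(ctrl.state()['finger_gap'])
im,c=snap('wrist','w7.png')
cv2.imwrite('pics/w7c.png',cv2.resize(im[130:330,150:430,::-1],None,fx=2.8,fy=2.8,interpolation=cv2.INTER_CUBIC))
print(ctrl.state()['finger_gap'])
im,c=snap('side','s7.png');cv2.imwrite('pics/s7c.png',cv2.resize(im[140:280,240:400,::-1],None,fx=4.2,fy=4.2,interpolation=cv2.INTER_CUBIC))
E
```

```text
0.03360684002450774
0.033696483867346236
```

View pics/w7c.png

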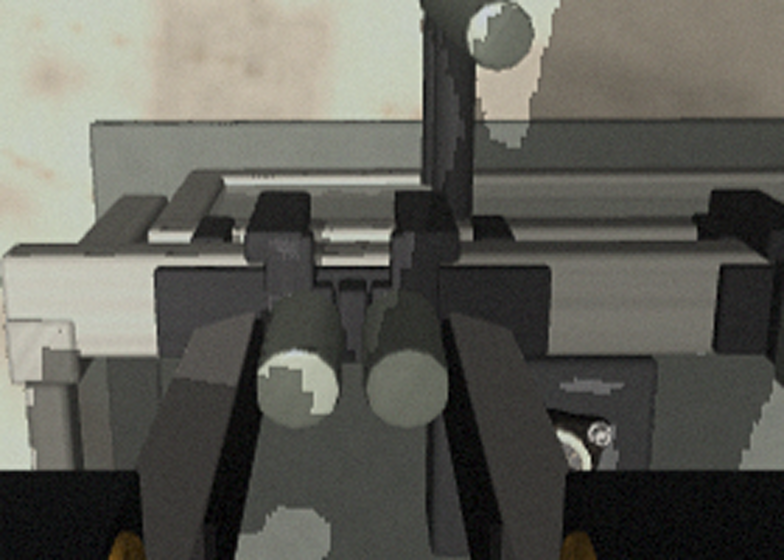

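View pics/s7c.png

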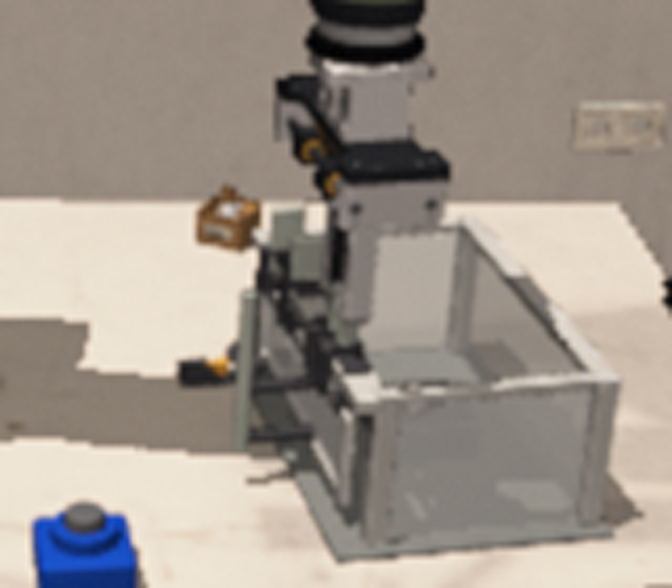

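>>> drive_tool(
  motion=[
    [[0, 0, 0, 0, 0, 0], [0, 0, 0, 0, 0, 0], [0, 0, 0, 0, 0, 0], [0, 0, 0, 0, 0, 0], [0, 0, 0, 0, 0, 0]],
  ],
  claw=0.9,
)

```text
time: 11.25
position: [0.6435, -0.0227, 0.1445]
orientation: [[-0.074, 0.997, -0.001], [0.997, 0.074, 0.0], [0.0, -0.001, -1.0]]
wrist_force: [-0.4, 0.3, 0.2]
finger_gap: 0.0706
```

>>> drive_tool(
  motion=[
    [[0, 0, 0.025, 0, 0, 0], [0, 0, 0.06, 0, 0, 0], [-0.003, 0.035, 0.06, 0, 0, 0], [-0.007, 0.08, 0.06, 0, 0, 0], [-0.012, 0.119, 0.06, 0, 0, 0]],
  ],
)

```text
time: 11.75
position: [0.6318, 0.0974, 0.2054]
orientation: [[-0.073, 0.997, 0.001], [0.997, 0.073, 0.001], [0.0, 0.001, -1.0]]
wrist_force: [-0.1, 0.3, -0.4]
finger_gap: 0.0847
```

>>> drive_tool(
  motion=[
    [[0, 0, 0, 0, 0, 0], [0, 0, -0.015, 0, 0, 0], [0, 0, -0.03, 0, 0, 0], [0, 0, -0.03, 0, 0, 0], [0, 0, -0.03, 0, 0, 0]],
  ],
)

```text
time: 12.25
position: [0.631, 0.0948, 0.1732]
orientation: [[-0.072, 0.997, -0.003], [0.997, 0.072, -0.0], [0.0, -0.003, -1.0]]
wrist_force: [-0.7, 0.8, 0.3]
finger_gap: 0.0845
```

```bash
python3 - <<'E'
from h import *
im,c=snap('wrist','w8.png'); 
s=ctrl.state();p=s['position']
print(s['time'],p,s['finger_gap'],proj(c,p))
for n,P in dict(fl=(.63,.1226,.163),fr=(.6333,.0675,.163)).items(): print(n,np.round(proj(c,P),1))
E
```

```text
12.3 [0.63164652 0.09493339 0.17421649] 0.0845560582703787 (np.float64(275.1753028013844), np.float64(259.59026363387335))
fl [324.4 252.2]
fr [226.3 251.2]
```

View pics/w8.png

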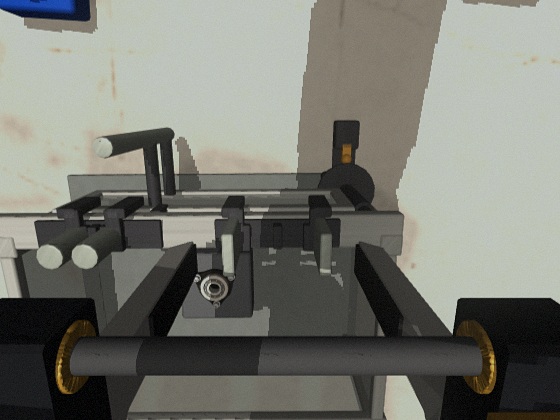

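>>> drive_tool(
  motion=[
    [[0.001, 0.001, -0.012, 0, 0, 0], [0.001, 0.001, -0.022, 0, 0, 0], [0.001, 0.001, -0.032, 0, 0, 0], [0.001, 0.001, -0.032, 0, 0, 0]],
  ],
)

```text
time: 12.7
position: [0.631, 0.097, 0.1402]
orientation: [[-0.073, 0.997, -0.005], [0.997, 0.073, -0.0], [0.0, -0.005, -1.0]]
wrist_force: [-0.4, 0.3, -0.2]
finger_gap: 0.0849
```

>>> drive_tool(
  motion=[
    [[0, 0, 0, 0, 0, 0], [0, 0, 0, 0, 0, 0], [0, 0, 0, 0, 0, 0], [0, 0, 0, 0, 0, 0], [0, 0, 0, 0, 0, 0]],
  ],
  claw=0.3,
)

```text
time: 13.2
position: [0.6332, 0.0973, 0.1437]
orientation: [[-0.073, 0.997, 0.001], [0.997, 0.073, 0.0], [0.0, 0.001, -1.0]]
wrist_force: [0.3, 0.5, 2.3]
finger_gap: 0.048
```

>>> drive_tool(
  motion=[
    [[0, 0, 0, 0, 0, 0], [0, 0, 0, 0, 0, 0], [0, 0, 0, 0, 0, 0], [0, 0, 0, 0, 0, 0], [0, 0, 0, 0, 0, 0]],
  ],
)

```text
time: 13.7
position: [0.6333, 0.096, 0.144]
orientation: [[-0.073, 0.997, 0.001], [0.997, 0.073, -0.002], [-0.002, 0.001, -1.0]]
wrist_force: [-1.0, -4.8, 5.5]
finger_gap: 0.0349
```

```bash
python3 - <<'E'
from h import *
print(ctrl.state()['finger_gap'])
im,c=snap('wrist','w9.png')
cv2.imwrite('pics/w9c.png',cv2.resize(im[100:330,10:430,::-1],None,fx=1.9,fy=1.9,interpolation=cv2.INTER_CUBIC))
E
```

```text
0.03488753310053078
```

View pics/w9c.png

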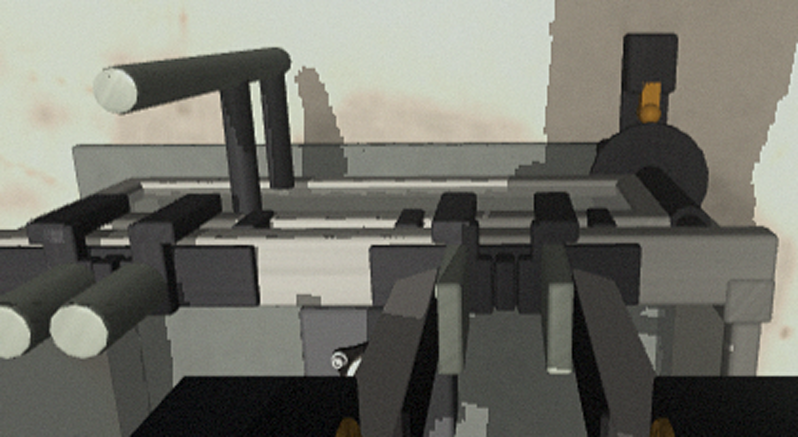

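>>> drive_tool(
  motion=[
    [[0, 0, 0, 0, 0, 0], [0, 0, 0, 0, 0, 0], [0, 0, 0, 0, 0, 0], [0, 0, 0, 0, 0, 0], [0, 0, 0, 0, 0, 0]],
  ],
  claw=0.9,
)

```text
time: 14.25
position: [0.6325, 0.0974, 0.1426]
orientation: [[-0.074, 0.997, -0.001], [0.997, 0.074, 0.0], [0.0, -0.001, -1.0]]
wrist_force: [0.2, 0.4, 0.3]
finger_gap: 0.0715
```

>>> drive_tool(
  motion=[
    [[0, 0, 0.025, 0, 0, 0], [0, 0, 0.06, 0, 0, 0], [-0.018, -0.033, 0.06, 0, 0, 0], [-0.036, -0.066, 0.06, 0, 0, 0], [-0.054, -0.098, 0.06, 0, 0, 0]],
  ],
  claw=0.6,
)

```text
time: 14.75
position: [0.5783, -0.0016, 0.2034]
orientation: [[-0.075, 0.997, 0.001], [0.997, 0.075, -0.0], [-0.0, 0.001, -1.0]]
wrist_force: [0.5, -0.7, -0.1]
finger_gap: 0.0566
```

>>> drive_tool(
  motion=[
    [[0, 0, 0, 0, 0, 0], [0, 0, 0, 0, 0, 0], [0, 0, 0, 0, 0, 0]],
  ],
)

```text
time: 15.05
position: [0.5792, -0.0001, 0.203]
orientation: [[-0.074, 0.997, 0.001], [0.997, 0.074, 0.001], [0.001, 0.001, -1.0]]
wrist_force: [-0.5, 0.4, 0.1]
finger_gap: 0.0566
```

```bash
python3 - <<'E'
from h import *
im,c=snap('wrist','w10.png'); 
s=ctrl.state();p=s['position']
print(s['time'],p,s['finger_gap'],proj(c,p))
for n,P in dict(bar=(.579,-.003,.155)).items(): print(n,np.round(proj(c,P),1))
snap('top','t10.png'); t=cv2.imread('pics/t10.png'); cv2.imwrite('pics/t10c.png',cv2.resize(t[95:210,230:355],None,fx=5,fy=5,interpolation=cv2.INTER_CUBIC))
E
```

```text
15.1 [5.79267436e-01 7.34611386e-05 2.02987419e-01] 0.05630473934603555 (np.float64(275.30239958675753), np.float64(257.60011152015295))
bar [270.6 228.4]
```

View pics/w10.png

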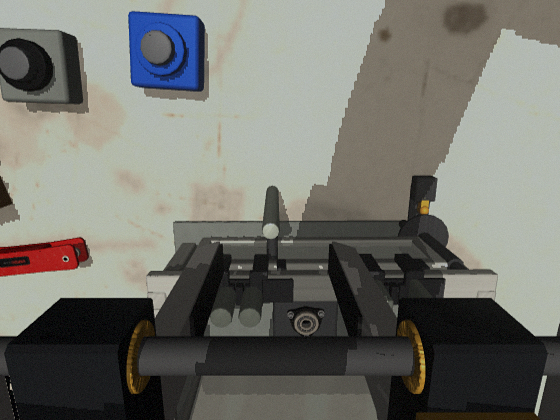

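View pics/t10c.png

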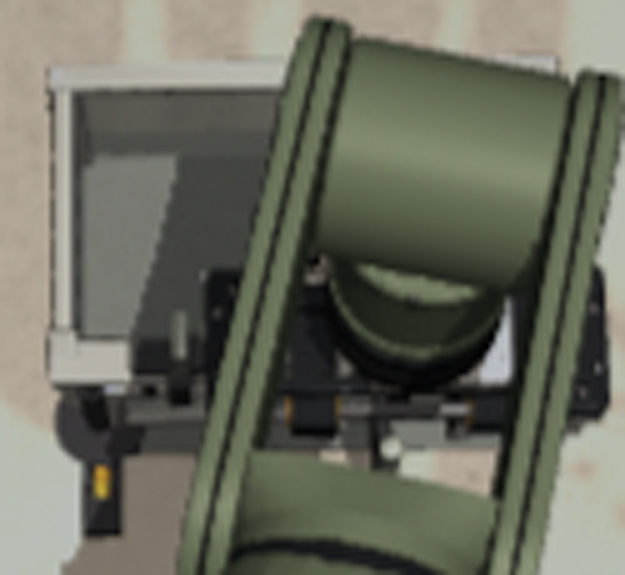

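>>> drive_tool(
  motion=[
    [[0.001, -0.003, 0, 0, 0, 0], [0.001, -0.003, -0.03, 0, 0, 0], [0.001, -0.003, -0.06, 0, 0, 0], [0.001, -0.003, -0.077, 0, 0, 0], [0.001, -0.003, -0.077, 0, 0, 0]],
  ],
)

```text
time: 15.65
position: [0.5772, -0.0031, 0.1224]
orientation: [[-0.074, 0.997, -0.007], [0.997, 0.074, 0.001], [0.002, -0.007, -1.0]]
wrist_force: [-0.2, -0.7, 0.1]
finger_gap: 0.0562
```

>>> drive_tool(
  motion=[
    [[0, 0, 0, 0, 0, 0], [0, 0, 0, 0, 0, 0], [0, 0, 0, 0, 0, 0], [0, 0, 0, 0, 0, 0], [0, 0, 0, 0, 0, 0]],
  ],
  claw=0,
  grip_force=30,
)

```text
time: 16.15
position: [0.5802, -0.004, 0.1267]
orientation: [[-0.073, 0.997, 0.001], [0.997, 0.073, -0.0], [-0.0, 0.001, -1.0]]
wrist_force: [0.1, -0.6, -0.2]
finger_gap: 0.0197
```

```bash
python3 - <<'E'
from h import *
s=ctrl.state();p=s['position'];print(p,s['finger_gap'],s['wrist_force'])
a=np.radians(4.2);R=np.array([[np.cos(a),-np.sin(a)],[np.sin(a),np.cos(a)]])
h=p[:2]-R@np.array([-.055,-.16]); print('hinge',h)
def bar(t): 
    c,s_=np.cos(t),np.sin(t); v=np.array([-.055,-.16]); return h+R@np.array([v[0]*c+v[1]*s_,-v[0]*s_+v[1]*c])
for t in np.arange(0,1.65,.1): print(round(t,1),(bar(t)-p[:2]).round(4))
E
```

```text
[ 0.58019657 -0.00397572  0.12673417] 0.01965366299926087 [ 0.05826291 -0.56833797 -0.19548936]
hinge [0.62333075 0.1596227 ]
0.0 [0. 0.]
0.1 [-0.0161  0.0051]
0.2 [-0.0316  0.0118]
0.3 [-0.0464  0.0201]
0.4 [-0.0603  0.0297]
0.5 [-0.0732  0.0407]
0.6 [-0.0848  0.0529]
0.7 [-0.0952  0.0663]
0.8 [-0.1043  0.0806]
0.9 [-0.1118  0.0957]
1.0 [-0.1178  0.1115]
1.1 [-0.1222  0.1278]
1.2 [-0.125   0.1445]
1.3 [-0.126   0.1614]
1.4 [-0.1254  0.1783]
1.5 [-0.1231  0.1951]
1.6 [-0.1191  0.2115]
```

>>> drive_tool(
  motion=[
    [[0, 0, 0, 0, 0, 0], [0, 0, 0, 0, 0, 0], [0, 0, 0, 0, 0, 0], [-0.008, 0.002, 0, 0, 0, 0], [-0.016, 0.005, 0, 0, 0, 0]],
  ],
)

```text
time: 16.65
position: [0.5642, 0.0012, 0.1263]
orientation: [[-0.073, 0.997, 0.002], [0.997, 0.073, -0.0], [-0.0, 0.002, -1.0]]
wrist_force: [3.2, 0.5, 0.7]
finger_gap: 0.0111
```

>>> drive_tool(
  motion=[
    [[-0.008, 0.003, 0, 0, 0, 0], [-0.0155, 0.0067, 0, 0, 0, 0], [-0.023, 0.011, 0, 0, 0, 0], [-0.03, 0.015, 0, 0, 0, 0], [-0.03, 0.015, 0, 0, 0, 0]],
  ],
)

```text
time: 17.15
position: [0.5323, 0.0158, 0.1262]
orientation: [[-0.074, 0.997, -0.001], [0.997, 0.074, -0.002], [-0.002, -0.002, -1.0]]
wrist_force: [0.1, -3.0, 3.5]
finger_gap: 0.0108
```

```bash
python3 - <<'E'
from h import *
im,c=snap('side','s11.png');cv2.imwrite('pics/s11c.png',cv2.resize(im[140:280,240:400,::-1],None,fx=4.2,fy=4.2,interpolation=cv2.INTER_CUBIC))
E
```

```text
(no output)
```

View pics/s11c.png

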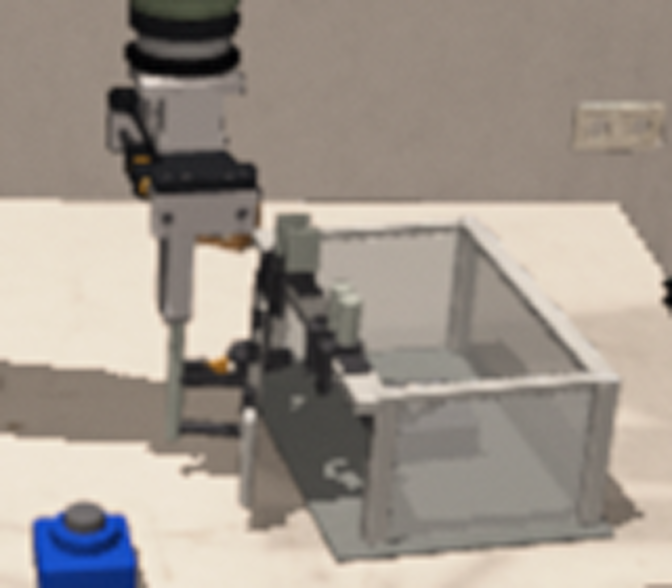

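>>> drive_tool(
  motion=[
    [[-0.0135, 0.01, 0, 0, 0, 0], [-0.0265, 0.021, 0, 0, 0, 0], [-0.038, 0.033, 0, 0, 0, 0], [-0.0485, 0.046, 0, 0, 0, 0], [-0.053, 0.053, 0, 0, 0, 0]],
  ],
)

```text
time: 17.7
position: [0.4773, 0.0674, 0.1261]
orientation: [[-0.074, 0.997, -0.007], [0.997, 0.074, -0.005], [-0.004, -0.007, -1.0]]
wrist_force: [-6.8, -8.8, 10.1]
finger_gap: 0.0113
```

>>> drive_tool(
  motion=[
    [[-0.0045, 0.008, 0, 0, 0, 0], [-0.0085, 0.015, 0, 0, 0, 0], [-0.012, 0.023, 0, 0, 0, 0], [-0.018, 0.039, 0, 0, 0, 0], [-0.0225, 0.055, 0, 0, 0, 0]],
  ],
)

```text
time: 18.2
position: [0.4551, 0.1226, 0.1259]
orientation: [[-0.073, 0.997, -0.007], [0.997, 0.073, -0.003], [-0.003, -0.008, -1.0]]
wrist_force: [-5.5, -3.6, 8.9]
finger_gap: 0.0111
```

>>> drive_tool(
  motion=[
    [[-0.003, 0.017, 0, 0, 0, 0], [-0.004, 0.034, 0, 0, 0, 0], [-0.003, 0.05, 0, 0, 0, 0], [-0.001, 0.065, 0, 0, 0, 0], [0.001, 0.077, 0, 0, 0, 0]],
  ],
)

```text
time: 18.7
position: [0.4583, 0.2013, 0.1259]
orientation: [[-0.074, 0.997, -0.002], [0.997, 0.074, -0.001], [-0.001, -0.002, -1.0]]
wrist_force: [-0.4, -4.1, 5.4]
finger_gap: 0.0113
```

>>> drive_tool(
  motion=[
    [[0, 0, 0, 0, 0, 0], [0, 0, 0, 0, 0, 0], [0, 0, 0, 0, 0, 0], [0, 0, 0, 0, 0, 0]],
  ],
)

```text
time: 19.1
position: [0.4581, 0.2008, 0.1258]
orientation: [[-0.074, 0.997, -0.003], [0.997, 0.074, -0.0], [-0.0, -0.003, -1.0]]
wrist_force: [-3.9, -1.2, 5.8]
finger_gap: 0.0114
```

```bash
python3 - <<'E'
from h import *
s=ctrl.state();p=s['position'];print(s['time'],p,s['finger_gap'],s['wrist_force'])
h=np.array([.6233,.1596]);d=p[:2]-h
ang=lambda v:np.arctan2(v[1],v[0]); d0=np.array([.5802,-.004])-h
print(np.linalg.norm(d),(ang(d0)-ang(d))%(2*np.pi))
im,c=snap('side','s12.png');cv2.imwrite('pics/s12c.png',cv2.resize(im[140:300,190:400,::-1],None,fx=3.7,fy=3.7,interpolation=cv2.INTER_CUBIC))
snap('top','t12.png'); t=cv2.imread('pics/t12.png'); cv2.imwrite('pics/t12c.png',cv2.resize(t[95:245,180:355],None,fx=4,fy=4,interpolation=cv2.INTER_CUBIC))
snap('wrist','w12.png')
E
```

```text
19.1 [0.45812523 0.20079761 0.12580489] 0.011388686081581735 [-3.868581   -1.17540688  5.81864115]
0.17023497734310766 1.5576329706490135
```

View pics/s12c.png

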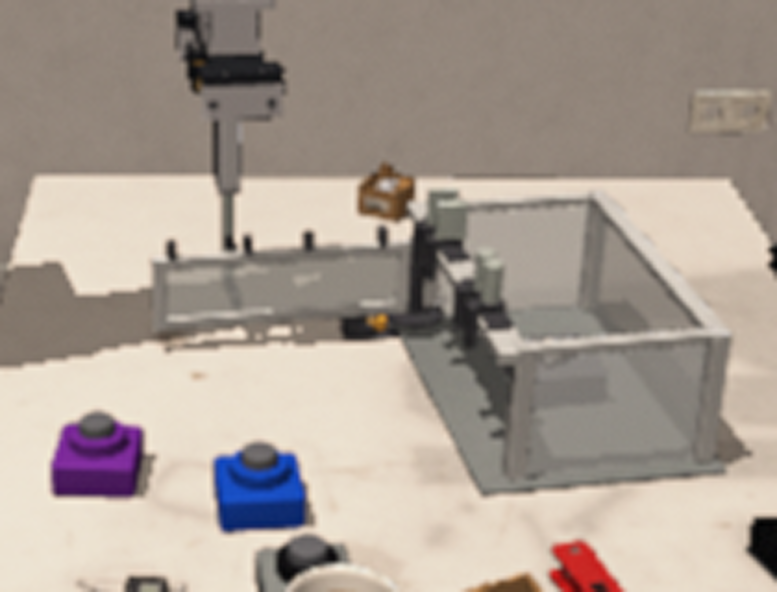

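View pics/t12c.png

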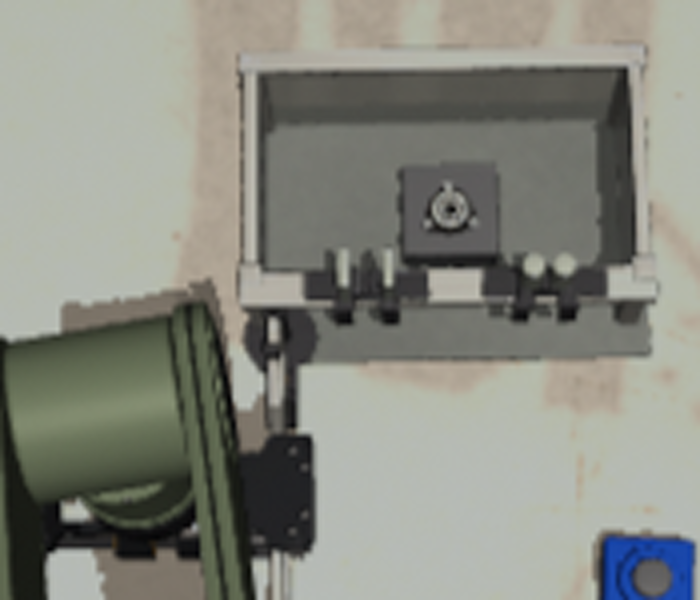

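View pics/w12.png

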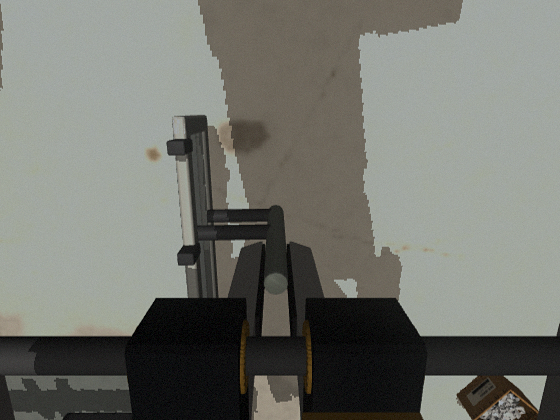

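```bash
python3 - <<'E'
from h import *
s=ctrl.state();print(s['time'],s['position'],s['finger_gap'],s['wrist_force'],abs(s['dq']).max())
print(workorder.sign_off())
E
```

```text
19.25 [0.45810239 0.20073255 0.12581507] 0.011215115576019596 [-2.88257146 -0.73036737  5.60768844] 0.0010543615758433172
the job is handed in; nothing more can be done
None
```

The job is handed in at 19.25 s, with the gate standing about 1.56 rad open and the gripper still holding its pull bar. Sign-off reports no verdict, so success is not confirmed.

**What I did:**
- I pressed the grey box's button and released it, then squeezed the round-post catch, then the flat-paddle catch.
- I gripped the pull bar with 30 N and swung the gate past its detent.

**Last checks:**
- **Gate:** the angle of about 1.56 rad comes from the gripper's position. The arm was still, and the finger opening was 11 mm on the 12 mm bar.
- **Catches:** the top picture shows both fully in, with about 20 mm between the round posts and 30 mm between the paddles.
- **Bystanders:** the arm came near none of them. I did not re-measure the cup or the cartons.

**Did not fully agree:**
- **Button:** the arm hit its hard stop at a measured tip height of 46 mm, where 42 mm was expected. I suspected the collar, so I pressed again with one finger. It stopped at the same height, with 5 N just before, which fits the button being fully down.
- **Button release:** the tool was clear of the button and nothing pressed it afterwards, but I did not measure that it came back up.
- **Catch gaps:** the gripper read about 34 to 35 mm on the squeezed catches, against the stated 36 mm.

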